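# Draw the long sweet mould out from under the box cover and hold it up

## Task

The wooden sweet mould lies in the steel drain box, half of it under the fixed clear cover, and it is longer than the opening. Tilt it handle end up and draw it out diagonally through the opening, leaving the other things on the counter where they are. Finish while still holding the mould in the air with the gripper, not moving, all of it well clear of the box: its lowest part about 10 cm higher than the cover.

Things in the scene. Friction and masses are not known exactly. Their poses are not given: they have to be found in the camera images.
- mould_box: Steel drain box, does not move, 180 (x) by 270 (y) mm; origin under its centre on the counter, y its long axis. Inside: x -85..85, y -130..130 mm, floor 4 mm thick. Top open from y = -130 to 5 mm. Two white ribs at x = -18 and 18 mm (6 mm wide, y -50 to 65 mm, tops at z = 16 mm) carry the mould; none below its handle. Wire handles stand out 20 mm at mid-length of the long sides
- cover_edge (a point): Middle of the blue front edge of the box's fixed clear cover, at its top: (0, 5, 87) mm in the box frame; axes as the box. The cover reaches from here to the box's +y end, over its whole width; its underside is 82 mm and its top 86 mm above the counter
- front_rim (a point): Middle of the rim of the box's open (-y) end wall, 5 mm thick: (0, -132.5, 74) mm in the box frame; axes as the box. The side walls beside the opening are 74 mm high too
- mould_handle (a point): Centre of the handle of the wooden mould, half-way up; y along the mould, z up from its underside. Handle at the -y end: 28 mm wide (x), 18 mm thick, 46 mm long, this point 23 mm from its end. Mould 236 mm long, 0.17 to 0.33 kg, centre of mass about 110 mm to +y of this point. Starts level on the ribs, roughly along the box, handle under the opening
- mould_handle_end (a point): end of the mould's handle, half-way up, 23 mm to -y of mould_handle; axes as the mould
- mould_far_end (a point): End of the mould's body opposite to the handle, half-way up, 213 mm to +y of mould_handle; axes as the mould. The body is 62 mm wide (x), 26 mm thick, 190 mm long; its underside lies 13 mm below this point and below mould_handle
- timer: bystander: white wind-up kitchen timer, 63 mm wide, 44 mm high; origin under its centre
- tub: bystander: white tub with blue lid, 105 x 127 x 59 mm; origin under its centre
- shaker: bystander: steel flour shaker, 61 mm wide, 84 mm high; origin under its centre
- tape: bystander: roll of yellow-brown tape lying flat, 104 mm wide, 25 mm high; origin under its centre
- spray: bystander: violet spray bottle, 56 x 119 x 264 mm; origin under its centre

How it is judged:
By the outcome, as a careful person would: the job done as asked, in the order asked, and still so for the second after the job is handed in, while the arm keeps its last pose, push and grip.
It also fails if it takes over 38 s, if anything falls off the work surface, if the arm or the gripper's body presses on something with over 40 N, if the wrist force passes 120 N, or if a joint passes its speed limit or range.

## Robot

A 6-joint arm with a two-finger parallel gripper is mounted at the origin on a cart in front of the work surface, level with it; the furniture and walls round the work are solid. World frame = base frame: x ahead of the robot, y to its left, z up, the work surface at z = 0. Lengths are in mm, angles in rad, forces in N, time in s.
With the tool pointing down it reaches from about 275 to 825 mm from the base axis. Payload 4.9 kg.
Tool frame: the origin (TCP) lies at the very end of the fingers, on their centre line; the grasp point (between the pads) lies 19 mm behind it; z points along the fingers, y is the direction in which the jaws open and shut (so a half turn about z gives the same grasp; the last joint's range is limited). The gripper opens to 85 mm and grips with 20 to 120 N. Pads are 22 mm wide; open, the fingers measure 114 mm over their backs; the gripper's body (76 mm by 85 mm) begins 54 mm behind the grasp point. The pads swing forward as they close: fully open they stand 13 mm farther back than shut.
Start: joints at [-0.134, 0.326, -0.193, 1.052, 0, 1.437], TCP at [550.017, 0.009, 231.281] pointing down, gripper open.
Joint ranges: [-2.65, 2.65], [-0.97, 1.79], [-1.3, 1.35], [-1.93, 2.1], [-1.47, 1.37], [-3.14, 3.14]. Speed limits (rad/s): [2.57, 2.57, 3.14, 3.14, 3.14, 3.14].

## Interface

Orientations are given as [roll, pitch, yaw] about the fixed x, y, z axes, in that order (R = Rz(yaw) Ry(pitch) Rx(roll)).
In Python, from bench import bot, solve_ik, imaging gives the robot as it stands. Calls block until the motion is done:
- bot.move_ptp(position, orientation): joint-space move of the TCP to a pose.
- bot.movel(position, rot=None, max_speed=150, threshold=None): straight line of the TCP; rot=None keeps the orientation; max_speed is the mean speed in mm/s. With threshold (N) it stops when the force on the tool has changed by that much, and returns True; else False.
- bot.move_j(angles): joint-space move.
- bot.grip(opening, effort=None): opening from 0.0 (shut) to 1.0 (fully open); effort is the grip in N (None keeps the last); returns when the fingers have stopped.
- bot.dwell(seconds).
- solve_ik(position, orientation): joint angles nearest the present ones, or None.
- bot.get_state(): the state.
- imaging.capture(name): name is "scene" or "side" or "wrist"; returns the picture (384x512x3 uint8, blue, green, red); there is no depth.
- imaging.camera_model(name): a dict with "K" (3x3 intrinsics, pixels), "position" and "rotation" of the camera in the world. Camera axes: x right, y up, looking along -z (the intrinsics and any distortion apply to the point x, -y, -z); pixel columns grow to the right and rows downward; lengths in mm; the calibration is good to about 2 mm. A picture is of the moment at which its call begins: read the wrist's pose just before it. camera_model takes no time and is no camera call; for the wrist camera it gives the pose at the moment of the call.
A pose or a line that the arm cannot do raises bot.IKError and nothing moves.
- bot.sign_off(): hands the job in, once; it reports no verdict.
The state is a dict: "t": time; "qpos": joint angles; "joint_velocities": joint speeds; "effort": joint torques, N m; "tcp_pos": TCP position; "orientation": TCP orientation; "contact_force": force on the tool from outside, world axes, zero at the start; "wrist_torque": the same for the moment, N m; "opening": opening from 0.0 (shut) to 1.0 (fully open).
Only numpy, scipy, OpenCV 4.12 (cv2) and the standard library are available. Lean on these libraries where they do the work, as an engineer would, in place of code of your own. Each camera call takes 0.05 s, during which the arm holds its last target.

## Working session

There is one attempt and no reset: what is moved stays moved. The work goes in short steps, each a Python script; the robot and the scene stay as the last script left them, time stands still between calls to the robot, and variables do not carry over. Pictures are saved under pics/ and viewed, and the job is handed in when it is done.

```bash
ls; mkdir -p pics
python3 - <<'E'
from bench import bot, solve_ik, imaging
import cv2
for n in ["scene","side","wrist"]:
    m=imaging.camera_model(n); print(n,{k:(v.tolist() if hasattr(v,'tolist') else v) for k,v in m.items()})
    cv2.imwrite(f"pics/{n}0.png",imaging.capture(n))
print(bot.get_state())
E
```

```text
pics
scene {'K': [[424.67841702674536, 0.0, 251.09676513340696], [0.0, 424.67841702674536, 190.23834630579015], [0.0, 0.0, 1.0]], 'position': [-120.35162959231211, -539.6373238810172, 660.1597509620494], 'rotation': [0.9970143703435993, -0.0010682219210913502, -0.9661059359940983]}
side {'K': [[446.6502490847665, 0.0, 255.3721795143041], [0.0, 446.6502490847665, 192.73606890014952], [0.0, 0.0, 1.0]], 'position': [240.45523709905066, -769.9834187529124, 861.2127376363911], 'rotation': [0.8198813050930598, 0.014534301230777258, -0.5133218574832967]}
wrist {'K': [[278.8869402087067, 0.0, 258.88858696921903], [0.0, 278.8869402087067, 188.42740899148473], [0.0, 0.0, 1.0]], 'position': [548.4823123449961, 65.72855050862624, 373.72085411927253], 'rotation': [-0.26193789002114715, 0.0009770409583014228, -0.0011744909009028803]}
{'t': 0.15, 'qpos': array([-1.34195486e-01,  3.26784749e-01, -1.93319815e-01,  1.05197748e+00,
       -2.76384031e-05,  1.43655911e+00]), 'joint_velocities': array([ 0.00087803, -0.00049461,  0.00389794, -0.00064021,  0.00075274,
       -0.00016265]), 'effort': array([ 1.04211274e-03, -4.43704247e+01,  2.62664723e+01,  1.04285317e-02,
       -1.23322516e-04, -3.51401161e-05]), 'tcp_pos': array([5.49584517e+02, 6.15609384e-02, 2.30688696e+02]), 'orientation': array([-3.14031481e+00, -1.44683204e-04,  1.57083798e+00]), 'contact_force': array([ 0.04306709, -0.06571937, -0.33120123]), 'wrist_torque': array([ 0.00165344, -0.04617257, -0.02943768]), 'opening': 0.9950274690683527}
```

View pics/scene0.png

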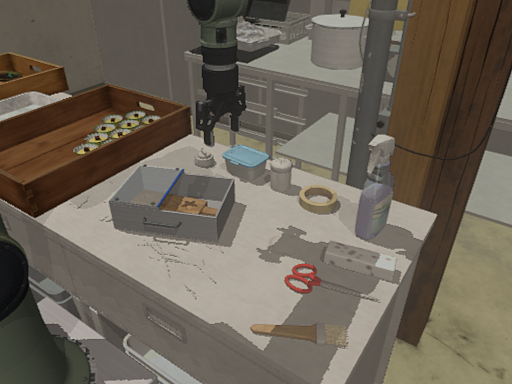

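View pics/side0.png

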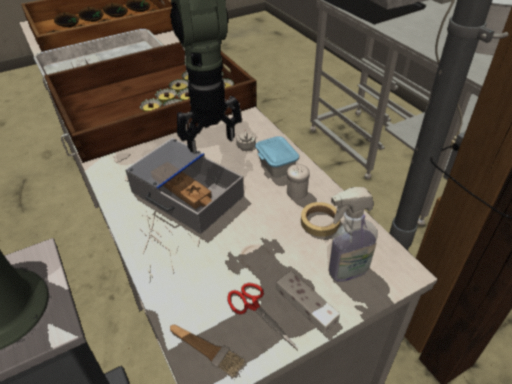

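View pics/wrist0.png

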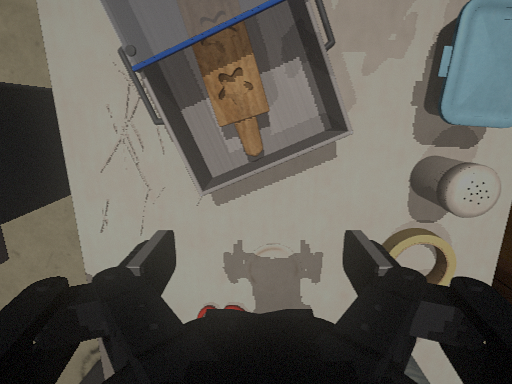

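The wrist view shows the open end of the box, with its corners near (205,192) and (350,131), and the mould handle at about (250,140). The blue cover edge runs from (135,68) to (283,5). I'll enlarge it for precise points.

Run:
```python
import cv2
a=cv2.imread("pics/wrist0.png")[0:200,90:360]; cv2.imwrite("pics/wz.png",cv2.resize(a,None,fx=2.95,fy=2.95,interpolation=cv2.INTER_CUBIC))
a=cv2.imread("pics/side0.png")[130:240,115:255]; cv2.imwrite("pics/sz.png",cv2.resize(a,None,fx=5,fy=5,interpolation=cv2.INTER_CUBIC))
a=cv2.imread("pics/scene0.png")[155:250,100:245]; cv2.imwrite("pics/cz.png",cv2.resize(a,None,fx=5,fy=5,interpolation=cv2.INTER_CUBIC))
```

```text
(no output)
```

View pics/wz.png

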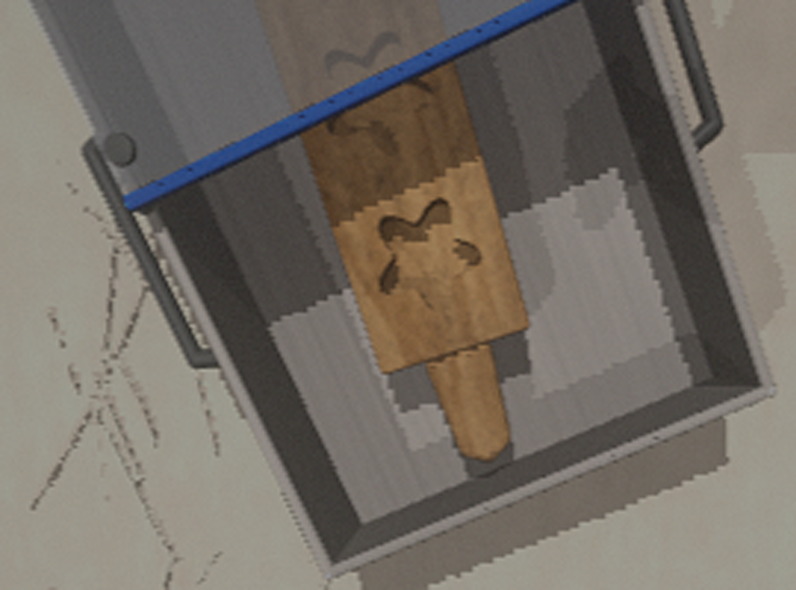

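View pics/sz.png

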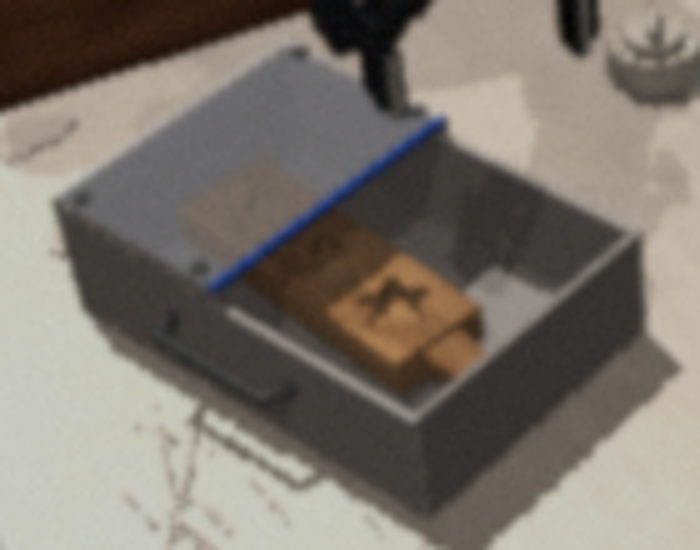

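View pics/cz.png

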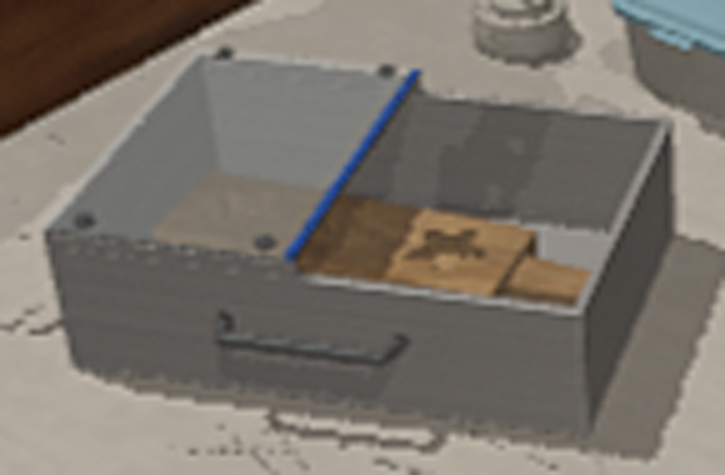

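```bash
cat > h.py <<'E'
import numpy as np, cv2
from scipy.spatial.transform import Rotation as R
from bench import imaging
def proj(m,P):
    Rc=R.from_euler('xyz',m['rotation']).as_matrix()
    p=(np.asarray(P)-m['position'])@Rc; p=p*[1,-1,-1]
    q=p@np.array(m['K']).T
    return q[...,:2]/q[...,2:]
def xf(p,L):
    L=np.asarray(L,float); c,s=np.cos(p[2]),np.sin(p[2])
    return np.stack([p[0]+c*L[...,0]-s*L[...,1],p[1]+s*L[...,0]+c*L[...,1],L[...,2]],-1)
E
cat > fit.py <<'E'
from h import *
from scipy.optimize import least_squares
M={n:imaging.camera_model(n) for n in ["scene","side","wrist"]}
FL,FR,BL,BR=[-90,-135,74],[90,-135,74],[-90,5,87],[90,5,87]
box=[("wrist",FL,(201.2,194.9)),("wrist",FR,(352,131.5)),("wrist",BL,(133.4,68.8)),
("side",FL,(197.6,214)),("side",FR,(243,177)),("side",BL,(157.4,188)),("side",BR,(203.6,154.4)),
("scene",FL,(216.4,218)),("scene",FR,(234,179.4)),("scene",BL,(158.6,207)),("scene",BR,(183,169.4))]
ml,mr,fl,fr=[-31,23,42],[31,23,42],[-31,213,42],[31,213,42]
mo=[("wrist",ml,(219.8,126.4)),("wrist",mr,(268.6,110.8)),("wrist",[0,-23,34],(254.4,155.3)),
("side",ml,(196,202.4)),("side",mr,(211.4,192)),("side",fl,(151.6,172)),("side",fr,(166.6,162.4)),("scene",mr,(207,201.4))]
for nm,pts,x0 in (("box",box,[500,250,.4]),("mould",mo,[530,150,.4])):
    f=lambda p:np.concatenate([proj(M[c],xf(p,L))-np.array(u) for c,L,u in pts])
    r=least_squares(f,x0,x_scale=[1,1,.01],loss='soft_l1'); print(nm,r.x); print(f(r.x).reshape(-1,2).round(1).tolist())
    if nm=="box": b=r.x
    else: m=r.x
c,s=np.cos(b[2]),np.sin(b[2]); d=m[:2]-b[:2]; print("mould in box",[c*d[0]+s*d[1],-s*d[0]+c*d[1],m[2]-b[2]])
E
python3 fit.py
```

```text
box [5.13025990e+02 1.36406248e+02 4.00334542e-01]
[[-0.7, 0.8], [1.9, 0.2], [-0.2, 1.5], [-0.7, -0.2], [-0.4, -1.5], [-0.7, -1.0], [0.2, -1.8], [-1.1, -0.3], [-0.3, -1.3], [-1.0, -1.0], [0.2, -0.9]]
mould [5.37353775e+02 3.77892932e+01 2.94993460e-01]
[[-1.5, 0.6], [0.8, 0.0], [1.1, 0.6], [-2.9, 0.0], [-0.8, -1.3], [-1.9, -1.2], [0.3, -1.6], [-0.2, -0.6]]
mould in box [np.float64(-16.029433263054184), np.float64(-100.30055868309545), np.float64(-0.1053410821167251)]
```

```bash
cat >> h.py <<'E'
def ray(m,u,z):
    Rc=R.from_euler('xyz',m['rotation']).as_matrix()
    K=np.array(m['K']); d=Rc@(np.linalg.inv(K)@[u[0],u[1],1]*[1,-1,-1])
    p=np.array(m['position']); return p+d*(z-p[2])/d[2]
BOX=np.array([513.0,136.4,.400]); MO=np.array([537.4,37.8,.295])
# plan in the vertical plane along box y: F=(y,z) bottom far corner, th tilt
def pose(L,th,g,mx=None,M=(-65.,78.),lift=0,dy=0,box=BOX,mo=MO,up=5,flip=0,far=213.):
    # mid-plane of mould passes through M, far end L beyond M. returns TCP pos, rpy
    y=M[0]+L*np.cos(th)+dy; z=M[1]-L*np.sin(th)+lift   # far end centre, box frame
    hy=y-far*np.cos(th); hz=z+far*np.sin(th)
    return tool(hy,hz,th,mx,box,mo,up,flip)
def tool(hy,hz,th,hx,box=BOX,mo=MO,up=5,flip=0):
    h=xf(box,[hx,hy,hz])
    Rm=R.from_euler('z',mo[2])*R.from_euler('x',-th)
    T=Rm*R.from_euler('xyz',[np.pi,0,np.pi/2+(np.pi if flip else 0)])
    p=h+Rm.apply([0,0,up-19])
    return p,T.as_euler('xyz')
E
python3 - <<'E'
from h import *
from bench import bot,solve_ik
for c,u,z in [("wrist",(470,190),84),("wrist",(415,258),12),("scene",(368,232),0),("side",(350,272),0),("scene",(204,160),30),("side",(246,137),40),("scene",(246,158),59)]:
    print(c,u,ray(imaging.camera_model(c),u,z).round(0))
d=np.deg2rad
for flip in (0,1):
    for nm,a in [("pre",tool(-100,130,0,-16,flip=flip)),("grasp",tool(-100,29,0,-16,flip=flip)),("t17",pose(184,d(17),0,mx=-16,flip=flip)),("L120",pose(120,d(25),0,mx=-16,flip=flip)),("L50",pose(50,d(28),0,mx=-16,flip=flip)),("lift",pose(50,d(28),0,mx=-16,lift=160,flip=flip)),("lift",pose(50,d(28),0,mx=-16,lift=160,flip=flip,dy=60))]:
        q=solve_ik(*a); print(flip,nm,a[0].round(),None if q is None else np.round(q,2))
E
```

```text
wrist (470, 190) [776. -14.  84.]
wrist (415, 258) [ 773. -135.   12.]
scene (368, 232) [ 729. -307.    0.]
side (350, 272) [ 741. -312.    0.]
scene (204, 160) [740. 230.  30.]
side (246, 137) [762. 239.  40.]
scene (246, 158) [781. 101.  59.]
0 pre [537.  38. 116.] [-0.07  0.41 -0.39  0.77  0.    1.21]
0 grasp [537.  38.  15.] [-0.07  0.55 -0.48  0.54  0.    1.21]
0 t17 [536.  41.  73.] [ 0.1   0.45 -0.5   0.56 -0.29  1.37]
0 L120 [558. -13. 105.] [ 0.07  0.43 -0.48  0.55 -0.42  1.32]
0 L50 [582. -69. 142.] [-0.01  0.4  -0.43  0.58 -0.46  1.23]
0 lift [582. -69. 302.] [-0.01  0.26 -0.2   0.96 -0.46  1.23]
0 lift [558. -13. 302.] [ 0.09  0.25 -0.21  1.01 -0.48  1.34]
1 pre [537.  38. 116.] [-0.07  0.41 -0.39  0.77  0.   -1.93]
1 grasp [537.  38.  15.] [-0.07  0.55 -0.48  0.54  0.   -1.93]
1 t17 [536.  41.  73.] [ 0.1   0.45 -0.5   0.56 -0.29 -1.77]
1 L120 [558. -13. 105.] [ 0.07  0.43 -0.48  0.55 -0.42 -1.82]
1 L50 [582. -69. 142.] [-0.01  0.4  -0.43  0.58 -0.46 -1.91]
1 lift [582. -69. 302.] [-0.01  0.26 -0.2   0.96 -0.46 -1.91]
1 lift [558. -13. 302.] [ 0.09  0.25 -0.21  1.01 -0.48 -1.8 ]
```

Run:
```python
from h import *
from bench import bot
p,o=tool(-100,150,0,-16)
bot.move_ptp(p,o)
m=imaging.camera_model("wrist"); im=imaging.capture("wrist")
import json; json.dump({k:np.asarray(v).tolist() for k,v in m.items()},open("w1.json","w"))
cv2.imwrite("pics/w1.png",cv2.resize(im,None,fx=1.56,fy=1.56,interpolation=cv2.INTER_CUBIC)); s=bot.get_state();print(s['t'],s['tcp_pos'],p)
```

```text
0.6917 [538.72355791  37.60978077 137.4967825 ] [537.20485833  38.06320712 136.        ]
```

View pics/w1.png

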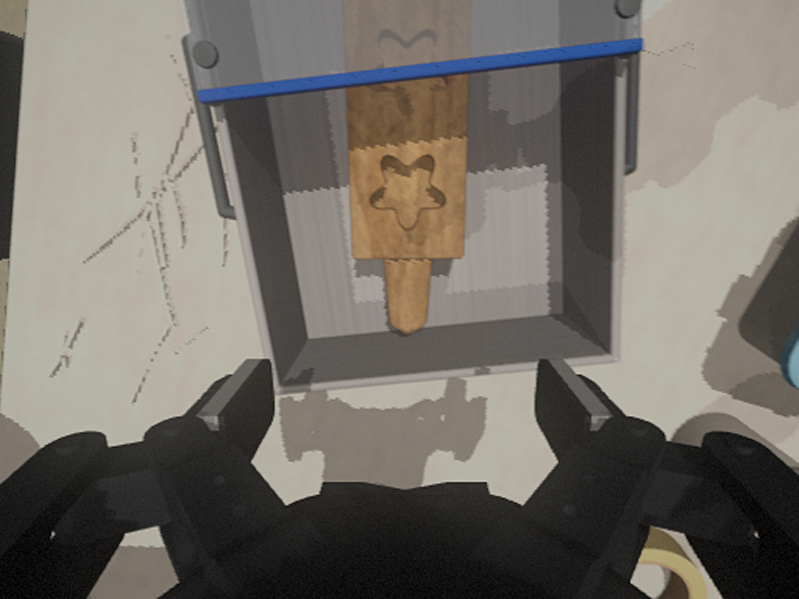

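The handle is centred between the fingers at about (407,295). The body shoulders are at (355,258) and (466,257), the rim corners at (277,390) and (619,359), and the blue edge ends at (201,97) and (642,45). I'll refit with these points.

```bash
cat > fit2.py <<'E'
import json
src=open('fit.py').read().replace("for nm,pts","M['w1']={k:np.array(v) for k,v in json.load(open('w1.json')).items()}\nimport sys\nK=1.5625\nbox=[b for b in box if b[0]!='wrist']\nbox+=[('w1',L,(u[0]/K,u[1]/K)) for L,u in [(FL,(277,391)),(FR,(619,360)),(BL,(201,97)),(BR,(642,45))]]*2\nmo=[b for b in mo if b[0]!='wrist']\nmo+=[('w1',L,(u[0]/K,u[1]/K)) for L,u in [(ml,(354,259)),(mr,(466,258)),([0,-23,36],(406,331)),([-14,23,38],(386,260)),([14,23,38],(431,260))]]*2\nfor nm,pts")
exec(src)
E
python3 fit2.py
```

```text
box [5.12833655e+02 1.37054967e+02 3.97615957e-01]
[[-1.1, -0.3], [-0.6, -1.5], [-0.9, -1.1], [0.1, -1.9], [-1.5, -0.3], [-0.5, -1.2], [-1.4, -1.1], [0.0, -0.9], [-3.5, 0.8], [1.2, -0.9], [-1.3, 0.4], [1.8, 0.6], [-3.5, 0.8], [1.2, -0.9], [-1.3, 0.4], [1.8, 0.6]]
mould [5.38872103e+02 3.76534810e+01 2.92907813e-01]
[[-2.4, -0.2], [-0.3, -1.4], [-1.3, -1.4], [1.0, -1.9], [0.3, -0.8], [-0.7, 0.3], [-0.5, 1.0], [1.8, 2.1], [-1.3, -1.1], [1.9, -1.1], [-0.7, 0.3], [-0.5, 1.0], [1.8, 2.1], [-1.3, -1.1], [1.9, -1.1]]
mould in box [np.float64(-14.483277206618883), np.float64(-101.72949818240637), np.float64(-0.10470814363437064)]
```

```bash
sed -i 's/^BOX=.*/BOX=np.array([512.9,136.8,.398]); MO=np.array([538.6,37.7,.2935])/' h.py
python3 - <<'E'
from h import *
from bench import bot
p,o=tool(0,29,0,0); p[:2]=MO[:2]
print(p)
print(bot.movel(p+[0,0,60],o,max_speed=120))
print(bot.movel(p,o,max_speed=60,threshold=12), bot.get_state()['tcp_pos'])
bot.grip(0.0,110)
bot.dwell(0.2)
im=imaging.capture("wrist"); im2=imaging.capture("side")
cv2.imwrite("pics/w2.png",cv2.resize(im,None,fx=1.56,fy=1.56)); cv2.imwrite("pics/s2.png",cv2.resize(im2[110:250,110:260],None,fx=4,fy=4))
s=bot.get_state()
for k in ('t','tcp_pos','contact_force','wrist_torque','opening'): print(k,s[k])
E
```

```text
[538.6  37.7  15. ]
False
True [537.93048116  37.62950832  15.45325411]
t 3.225
tcp_pos [537.02442208  37.70414951  14.60752589]
contact_force [-0.41667933 -0.15935157  3.74377276]
wrist_torque [ 0.07573387  0.05780182 -0.02196691]
opening 0.26008651243252845
```

View pics/w2.png

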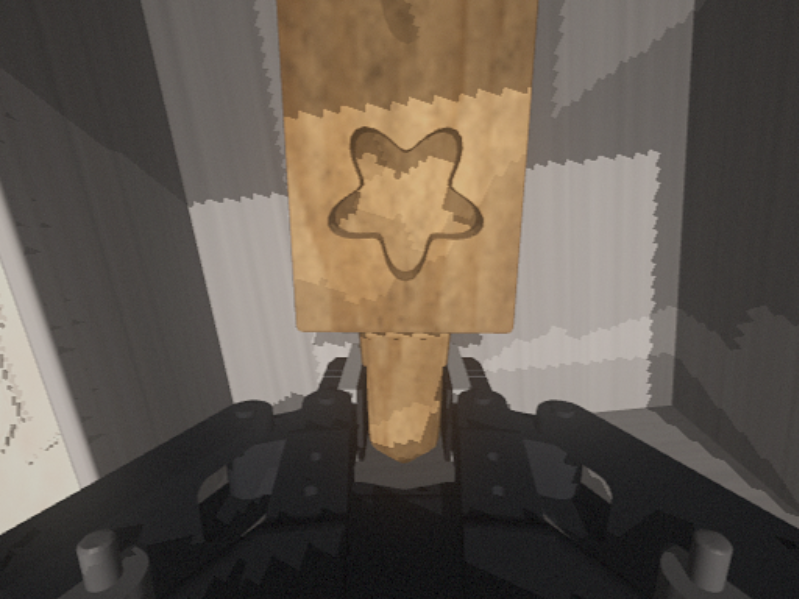

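View pics/s2.png

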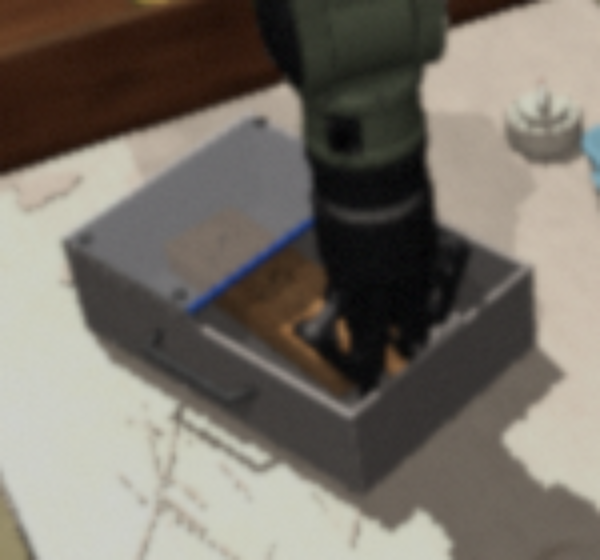

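Run:
```python
from h import *
from bench import bot
d=np.deg2rad
hx=-15
A=np.array([110.4,29.]); B=np.array([-65+183*np.cos(d(17)),78-183*np.sin(d(17))])
for th in (3,6,10,14,17):
    f=A+(B-A)*th/17; t=d(th)
    p,o=tool(f[0]-212*np.cos(t),f[1]+212*np.sin(t),t,hx)
    r=bot.movel(p,o,max_speed=60,threshold=25)
    s=bot.get_state(); print(th,r,p.round(1),s['tcp_pos'].round(1),s['contact_force'].round(1),s['wrist_torque'].round(2))
    if r: break
im=imaging.capture("wrist"); im2=imaging.capture("side"); im3=imaging.capture("scene")
cv2.imwrite("pics/w3.png",im); cv2.imwrite("pics/s3.png",np.hstack([cv2.resize(im2[100:250,110:260],(400,400)),cv2.resize(im3[120:260,100:240],(400,400))]))
print(s['t'],s['opening'])
```

```text
3 False [538.6  36.8  25.3] [538.3  37.2  25.1] [-0.4  0.7 -1.3] [ 0.05  0.02 -0.02]
6 False [538.5  36.9  35.6] [538.3  37.1  35.3] [-0.6  1.1 -1.5] [-0.04 -0.04  0.03]
10 False [538.   37.8  49.4] [538.   37.8  49.1] [-0.3  0.2 -2.3] [ 0.02 -0.01 -0.05]
14 False [537.1  39.6  63. ] [537.1  39.7  62.7] [-0.9  0.  -2.3] [0.07 0.04 0.05]
17 False [536.2  41.6  73.1] [536.2  41.7  72.8] [ 0.1  0.6 -2.7] [ 0.15  0.04 -0.05]
4.975 0.2608499626091032
```

View pics/w3.png

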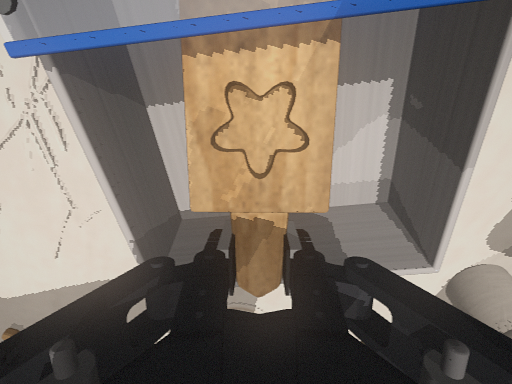

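View pics/s3.png

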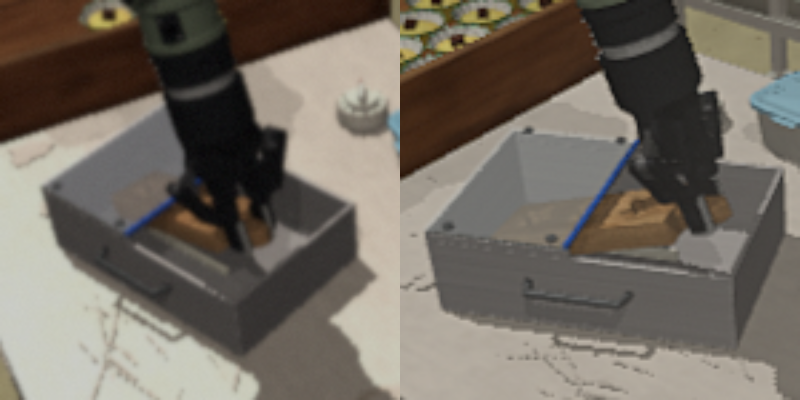

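The mould is tilted and held without slip: the shoulder stays at row 212 and the star at (260,128), as before. It clears the blue cover edge, and the force matches its weight. Next is the diagonal draw.

Run:
```python
from h import *
from bench import bot
d=np.deg2rad
def go(L,t,lift=0,sp=70):
    p,o=pose(L,t,0,mx=-15,lift=lift,far=212.)
    r=bot.movel(p,o,max_speed=sp,threshold=15)
    s=bot.get_state(); print(L,round(np.rad2deg(t),1),r,p.round(1),s['tcp_pos'].round(1),s['contact_force'].round(1),s['wrist_torque'].round(2))
    if r:
        cv2.imwrite("pics/stop.png",imaging.capture("side")); raise SystemExit
for L in (165,145,120,95,70,50):
    go(L,min(d(28),np.arcsin(53.5/L)))
im=imaging.capture("wrist"); im2=imaging.capture("side"); im3=imaging.capture("scene")
cv2.imwrite("pics/w4.png",im); cv2.imwrite("pics/s4.png",np.hstack([cv2.resize(im2[80:250,90:260],(400,400)),cv2.resize(im3[90:260,90:260],(400,400))]))
s=bot.get_state();print(s['t'],s['opening'])
```

```text
165 18.9 False [542.8  25.7  80. ] [543.1  25.4  80.2] [-1.2  0.  -2.4] [ 0.23  0.1  -0.03]
145 21.7 False [549.9   8.7  89.7] [550.3   8.5  90.2] [ 0.7  0.3 -0.8] [ 0.4   0.14 -0.06]
120 26.5 False [558.  -10.8 106.5] [558.3 -11.2 106.9] [ 0.6 -1.3  0.8] [0.19 0.06 0.  ]
95 28.0 False [566.2 -30.5 120.6] [566.1 -30.7 120.5] [-0.3  0.5 -2.1] [0.43 0.12 0.02]
70 28.0 False [574.8 -50.8 132.3] [574.9 -51.2 132.5] [ 0.4 -0.2 -2.4] [0.47 0.11 0.01]
50 28.0 False [581.6 -67.1 141.7] [581.8 -67.5 142. ] [-0.5 -0.1 -3.2] [ 0.41  0.12 -0.01]
8.1333 0.26523669741107153<stdin>:11: RuntimeWarning: invalid value encountered in arcsin
```

View pics/w4.png

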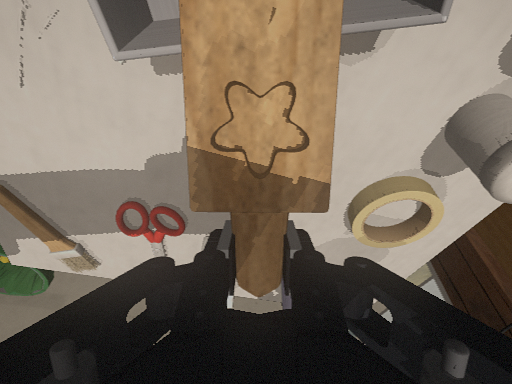

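View pics/s4.png

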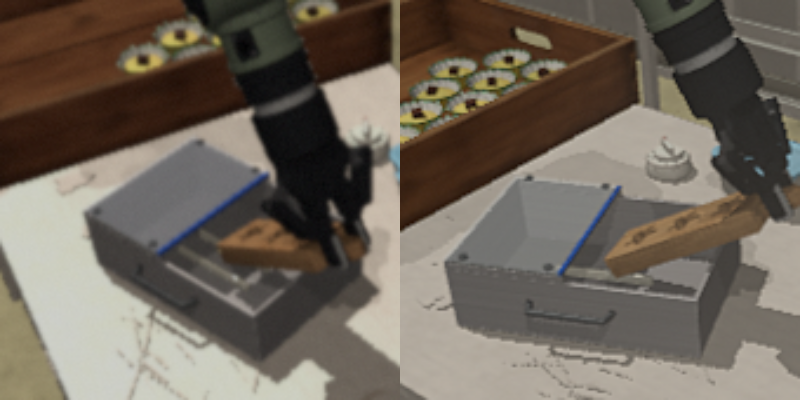

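The far end is now clear of the blue edge, in the open part of the box, with no slip (star still at (260,128)). I'll draw a little further, then lift.

Run:
```python
from h import *
from bench import bot
d=np.deg2rad
for L,lift in ((20,0),(20,130)):
    p,o=pose(L,d(28),0,mx=-15,lift=lift,far=212.)
    r=bot.movel(p,o,max_speed=70,threshold=20)
    s=bot.get_state(); print(r,p.round(1),s['tcp_pos'].round(1),s['contact_force'].round(1))
    if r: break
bot.dwell(0.6)
im=imaging.capture("wrist"); im2=imaging.capture("side"); im3=imaging.capture("scene")
# predicted far-end corners (top and bottom) for the check
y=-65+L*np.cos(d(28)); z=78-L*np.sin(d(28))+lift
for n,g in (("side",im2),("scene",im3)):
    f=xf(BOX,[-15+212*np.sin(.105),y,z])
    Rm=R.from_euler('z',MO[2])*R.from_euler('x',-d(28))
    for c in [(-31,0,13),(31,0,13),(-31,0,-13),(31,0,-13)]:
        P=f+Rm.apply(c); u=proj(imaging.camera_model(n),P); print(n,P.round(0),u.round(0)); 
        cv2.circle(g,tuple(int(v) for v in u.round()),1,(0,0,255),-1)
cv2.imwrite("pics/w5.png",im); cv2.imwrite("pics/s5.png",np.hstack([cv2.resize(im2[60:260,90:290],(400,400)),cv2.resize(im3[50:250,90:290],(400,400))]))
s=bot.get_state();print(s['t'],s['opening'],s['tcp_pos'],np.abs(s['joint_velocities']).max(),s['contact_force'])
```

```text
False [591.9 -91.5 155.8] [591.8 -91.9 155.9] [ 0.8  0.4 -2.9]
False [591.9 -91.5 285.8] [591.7 -91.5 285.3] [-0.  -0.5 -1.7]
side [506.  93. 210.] [181. 142.]
side [566. 111. 210.] [200. 131.]
side [510.  81. 187.] [185. 152.]
side [569.  99. 187.] [204. 140.]
scene [506.  93. 210.] [180. 148.]
scene [566. 111. 210.] [191. 137.]
scene [510.  81. 187.] [185. 158.]
scene [569.  99. 187.] [196. 146.]
11.4667 0.26499084352957386 [591.87602082 -91.49256963 285.79118756] 0.0024470837897288067 [ 0.74495641 -0.05647667 -3.10351758]
```

View pics/s5.png

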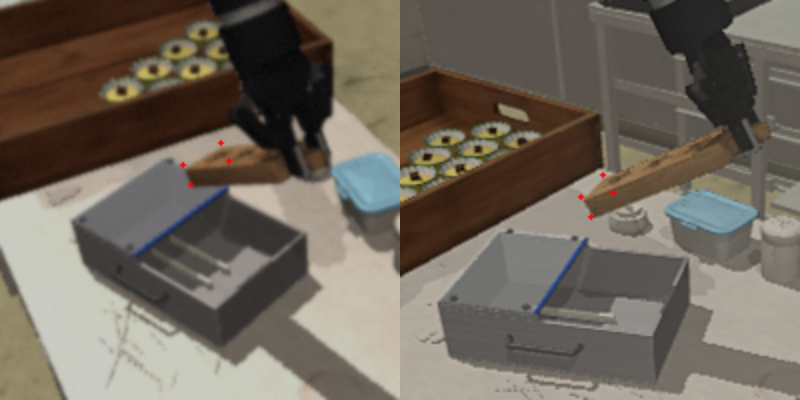

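View pics/w5.png

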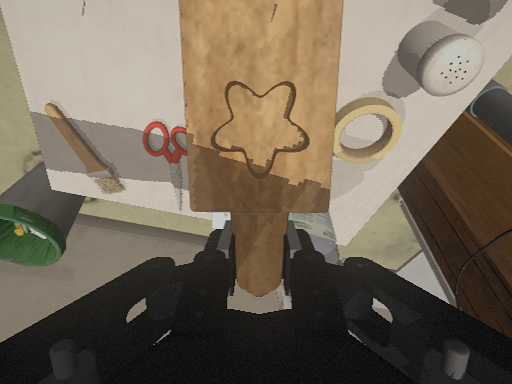

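The marked far-end corners at z = 187 to 210 mm lie on the mould in both views, and the star hasn't moved in the wrist view. The arm is still and the box is empty.

```bash
python3 -c "
from bench import bot
bot.sign_off()"
```

```text
the job is handed in; nothing more can be done
```

The mould is out of the box and held still in the air, and I handed the job in at about 11.5 s. I gripped the handle from above at 110 N and tilted the handle end up 17°. I then drew the mould out diagonally between the cover edge and the front rim while the tilt rose to 28°, and lifted it.

- **Height:** The lowest edge is at about z = 187 mm, some 100 mm above the cover. The predicted far-end corners matched the mould in the side and scene pictures.
- **Grip:** The mould did not slip; it kept the same place in the wrist pictures throughout. The last force reading was about 3 N, which is just its weight.
- **Contact:** No force stop triggered during tilting, drawing or lifting. The final approach did stop about 0.5 mm early on its 12 N threshold; the grasp was good, and only about 4 N remained after gripping.
- **Other things:** The arm's path stayed well away from the other things on the counter, and those visible in the last pictures looked undisturbed. I did not re-measure their positions.
- **Fit accuracy:** The box and mould position fits had leftover errors of 1 to 3.5 pixels, a few millimetres at most, and the path had about 10 mm of planned clearance.

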